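# Take the rolling pin out through the hatch of its box

## Task

The rolling pin lies in the low wooden utensil box and is longer than the hatch in the box's fixed top. Take hold of it through the hatch, tip it so that one end comes out while the other is still inside, and draw it out slantwise without forcing it against the box or pushing the things that stand around. Finish while still holding the pin in the gripper, level and still, wholly out of the box and at least 5 cm clear above its top; do not put it down.

Things in the scene. Friction and masses are not known exactly. Their poses are not given: they have to be found in the camera images.
- rolling_pin: Wooden rolling pin: cylinder 22 mm in diameter, 200 mm long with round ends, about 90 g. Origin at its middle, on its axis; x along its length. At the start it lies level along the box's x axis on two rails in the box, its axis 28 mm above the worktop, its middle 14 to 26 mm from the box's origin towards the box's -x. It may turn about its length: its y and z axes mean nothing.
- pin_far (a point): Tip of the pin's rounded +x end, the one farther from the robot, on its axis, 100 mm from the pin's origin; at the start it lies under the far cover of the box top, about 40 mm beyond the hatch's far edge.
- pin_near (a point): Tip of the pin's rounded -x end, the one nearer the robot, on its axis, 100 mm from the pin's origin; at the start it lies 12 to 24 mm under the near lip of the box top.
- utensil_box: Low light-wood box fixed to the worktop, 281 (x) x 168 (y) x 73 mm high. Origin: centre of its underside; x along its length, away from the robot; z up. Walls 8 mm. Inside it reaches to x = -132.5 and +132.5, y = -76 and +76 mm; floor at z = 6 mm; two rails along x under the pin, together 20 mm wide, tops at z = 18 mm. The fixed top is 5 mm thick (underside z = 68 mm).
- hatch (a point): Centre of the rectangular hatch, 140 mm along the box's x by 130 mm along its y, the one opening in the box top; on the top's upper face, 73 mm above the worktop, 32.5 mm from the box's origin towards -x.
- garlic: Bystander: garlic bulb, 60 x 57 x 58 mm, loose, beside the box. Origin at its underside.
- lemon: Bystander: lemon, 78 x 55 x 56 mm, loose, beside the box. Origin at its underside.
- tea_tin: Bystander: short round tin, 75 mm wide and 58 mm high, loose, beside the box. Origin at its underside.
- stock_box: Bystander: small dark carton, 34 x 52 x 32 mm, loose, beside the box. Origin at its underside.
- jam_jar: Bystander: jam jar, 63 mm wide and 94 mm high, loose, behind the box. Origin at its underside.
- hatch_near (a point): Middle of the hatch's edge nearest the robot, on the top's upper face, 70 mm from the hatch's centre. On the robot's side of it the near lip covers 30 mm of hollow space. The pin's near end starts 12 to 24 mm under this lip and comes free when the pin is slid away from the robot, under the far cover.
- hatch_far (a point): Middle of the hatch's edge farthest from the robot, on the top's upper face, 70 mm from the hatch's centre. The far cover goes 95 mm on from here over hollow space. With its far end low and 50 to 70 mm beyond this edge, and sloping 17 to 25 degrees with the near end up, the pin is free of both hatch edges and can be drawn out along its own length, towards the robot.

How it is judged:
By the outcome, as a careful person would: the job done as asked, in the order asked, and still so for the second after the job is handed in, while the arm keeps its last pose, push and grip.
It also fails if it takes over 35 s, if anything falls off the work surface, if the arm or the gripper's body presses on something with over 40 N, if the wrist force passes 120 N, or if a joint passes its speed limit or range.

## Robot

A 6-joint arm with a two-finger parallel gripper is mounted at the origin on a cart in front of the work surface, level with it; the furniture and walls round the work are solid. World frame = base frame: x ahead of the robot, y to its left, z up, the work surface at z = 0. Lengths are in m, angles in rad, forces in N, time in s.
With the tool pointing down it reaches from about 0.3 to 0.775 m from the base axis. Payload 14.6 kg.
Tool frame: the origin (TCP) lies at the very end of the fingers, on their centre line; the grasp point (between the pads) lies 19 mm behind it; z points along the fingers, y is the line along which they close (so a half turn about z gives the same grasp; the last joint's range is limited). The gripper opens to 85 mm and grips with 20 to 120 N. Pads are 22 mm wide; open, the fingers measure 114 mm over their backs; the gripper's body (76 mm by 85 mm) begins 54 mm behind the grasp point. The pads swing forward as they close: fully open they stand 13 mm farther back than shut.
Start: joints at [1.111, 0.3, 1.521, -0, 1.321, -0.067], TCP at [0.211, 0.508, 0.231] pointing down, gripper open.
Joint ranges: [-3.03, 3.03], [-0.79, 2.21], [0.23, 2.52], [-1.04, 4.18], [0, 3.07], [-2.55, 2.55]. Speed limits (rad/s): [2.22, 2.22, 2.57, 3.14, 3.14, 3.14].

## Interface

Orientations are given as a unit quaternion [w, x, y, z].
In Python, from rig import manip gives the robot as it stands.
- The arm moves only by the shell command python3 -m inch 'ROWS' [FORCE]. ROWS is JSON, a list of rows, each a list of 5 numbers: the shift along the tool's x, y, z in m, then the turn about the tool's z in rad, then the opening, from -1 (shut) to 1 (fully open), so that 0 is half open. A call has 1 to 20 rows; each row shifts and turns the commanded pose from where the row before left it, along the tool's axes as they then stand; what a row does not reach is not made up. A row lasts 1/8 s, in which the tool goes at most 62.5 mm and 10.7 degrees, less where a joint would pass 70% of its speed; a pose out of reach is approached as far as the arm can. A call is refused whole if a number of a shift passes 0.0625 or a number of a turn 0.188, either way. A call with a gripper value outside its range is refused whole. The fingers move at their own pace and stop on an object; FORCE is the grip in N (left out, the last holds). Time passes only in rows, so rows that do not move let the fingers close. It gives the time, the measured TCP pose, the force, the opening and the grip force at its end, in the units of the state.
- manip.observe(): the state, without advancing time (a new reading comes with each control period).
- manip.get_image(name): name is "scene" or "side" or "wrist"; returns the picture (400x640x3 uint8, blue, green, red); there is no depth.
- manip.camera_params(name): a dict with "vertical_fov" (degrees; the focal length in pixels is half the picture's height over the tangent of half this angle, whatever the lens; pixels are square), "cx", "cy" (the principal point, pixels), "cam_to_world" (4x4, takes a point from camera to world coordinates). Camera axes: x right, y down, z forward; pixel columns grow to the right and rows downward; lengths in m; the calibration is good to about 2 mm. A picture is of the moment at which its call begins: read the wrist's pose just before it. camera_params takes no time and is no camera call; for the wrist camera it gives the pose at the moment of the call.
- manip.job_done(): hands the job in; it is judged then, once.
The state is a dict: "time": time; "joint_pos": joint angles; "dq": joint speeds; "tau": joint torques, N m; "position": TCP position; "tool_rot": TCP orientation; "ft_force": force on the tool from outside, world axes, zero at the start; "wrist_torque": the same for the moment, N m; "opening": opening from 0.0 (shut) to 1.0 (fully open); "grasp_force": force on a finger pad.
Only numpy, scipy, OpenCV 4.12 (cv2) and the standard library are available. Lean on these libraries where they do the work, as an engineer would, in place of code of your own. Each camera call takes 0.05 s, during which the arm holds its last target. There are 200 camera calls.

## Working session

There is one attempt and no reset: what is moved stays moved. The work goes in short steps, Python scripts to look and compute and a shell command to move; the robot and the scene stay as the last step left them, time stands still between calls to the robot, and variables do not carry over. Pictures are saved under pics/ and viewed, at most 10 in all, crops included, and the job is handed in when it is done.

```bash
mkdir -p pics; ls; cat > h.py <<'E'
import numpy as np, cv2
from rig import manip
from scipy.spatial.transform import Rotation as R
def ray(name,u,v,P=None):
    P=P or manip.camera_params(name); f=200/np.tan(np.radians(P["vertical_fov"])/2)
    T=np.array(P["cam_to_world"]); d=T[:3,:3]@np.array([(u-P["cx"])/f,(v-P["cy"])/f,1]); return T[:3,3],d
def onz(name,u,v,z,P=None):
    o,d=ray(name,u,v,P); return o+d*(z-o[2])/d[2]
def proj(name,p,P=None):
    P=P or manip.camera_params(name); f=200/np.tan(np.radians(P["vertical_fov"])/2)
    T=np.array(P["cam_to_world"]); c=T[:3,:3].T@(np.array(p)-T[:3,3]); return P["cx"]+f*c[0]/c[2],P["cy"]+f*c[1]/c[2]
E
python3 - <<'E'
from h import *
print(manip.observe())
for n in("scene","side","wrist"):
    P=manip.camera_params(n); print(n,P["vertical_fov"],P["cx"],P["cy"],np.round(P["cam_to_world"],3).tolist())
    cv2.imwrite(f"pics/{n}0.png",manip.get_image(n))
E
```

```text
pics
{'time': 0.0, 'joint_pos': array([ 1.11137914e+00,  3.00518899e-01,  1.52159919e+00, -1.28973362e-05,
        1.32071323e+00, -6.65936092e-02]), 'dq': array([ 0.00176073,  0.000547  , -0.00112083, -0.0004181 , -0.00049993,
       -0.00109675]), 'tau': array([-1.77215575e-04, -5.43511605e+01, -3.61788440e+01, -6.81521783e-05,
        4.05123094e-03, -7.15065562e-05]), 'position': array([0.21043326, 0.50788793, 0.23068744]), 'tool_rot': array([-1.54984131e-04,  1.95149766e-01,  9.80773259e-01, -5.99659588e-04]), 'ft_force': array([-0.25336193, -0.58923144,  0.67283265]), 'wrist_torque': array([0.01084209, 0.02424727, 0.01565058]), 'grasp_force': 0.0, 'opening': 0.9962265893201562}
scene 50.74850355955341 316.74582421024934 196.56221200355554 [[0.395, -0.427, 0.813, -0.177], [-0.918, -0.203, 0.34, -0.461], [0.02, -0.881, -0.472, 0.543], [0.0, 0.0, 0.0, 1.0]]
side 51.686049070394176 320.3296107890311 199.69362996162846 [[0.261, -0.774, 0.577, 0.104], [-0.965, -0.208, 0.158, -0.243], [-0.003, -0.598, -0.802, 0.771], [0.0, 0.0, 0.0, 1.0]]
wrist 68.42958128421205 318.0776840239858 201.7610956064073 [[0.382, 0.885, 0.265, 0.144], [0.924, -0.366, -0.111, 0.536], [-0.001, 0.288, -0.958, 0.374], [0.0, 0.0, 0.0, 1.0]]
```

View pics/scene0.png

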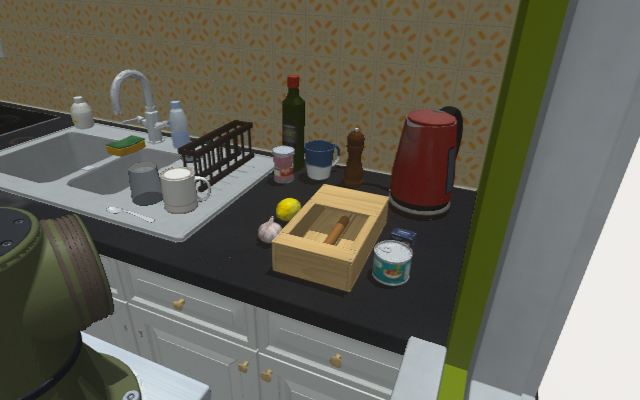

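View pics/side0.png

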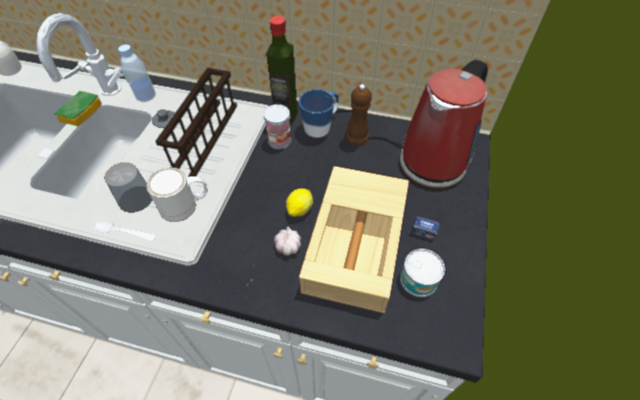

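The box is right of centre at about (355,235) in the side view, with the pin at (355,240) along it. Garlic and lemon are to its left; the tin and stock box are to its right. Next I zoom in for the corners.

```bash
python3 - <<'E'
import cv2
im=cv2.imread("pics/side0.png")[160:310,270:450]
cv2.imwrite("pics/sidecrop.png",cv2.resize(im,None,fx=4,fy=4,interpolation=cv2.INTER_CUBIC))
E
```

```text
(no output)
```

View pics/sidecrop.png

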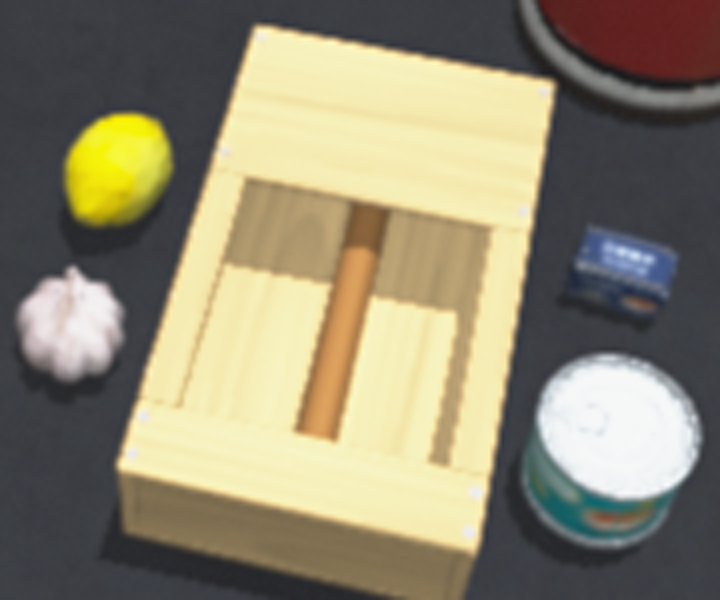

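The crop shows the top outline at (256,26), (555,80), (474,550), (119,468). The hatch runs from (246,178)/(492,230) at the far edge to about (182,403)/(487,472) at the near edge. The pin goes from (370,205) to (318,437).

```bash
cat >> h.py <<'E'
E
python3 - <<'E'
from h import *
c=lambda u,v,z: onz("side",270+(u+.5)/4-.5,160+(v+.5)/4-.5,z)
FL,FR,NR,NL=[c(*p,.073) for p in((256,26),(555,80),(474,550),(119,468))]
print(np.round([FL,FR,NR,NL],4)); 
for a,b in((FL,FR),(NL,NR),(FL,NL),(FR,NR)): print(np.linalg.norm(a-b))
ctr=(FL+FR+NR+NL)/4; ex=(FL+FR-NL-NR)[:2]; ey=(FL+NL-FR-NR)[:2]
yx=np.arctan2(ex[1],ex[0]); yy=np.arctan2(-ey[0],ey[1]); print("ctr",ctr,"yaw",yx,yy)
yaw=(yx*281+yy*168)/(449); e=np.array([np.cos(yaw),np.sin(yaw)]); n=np.array([-e[1],e[0]])
np.save("box.npy",[ctr[0],ctr[1],yaw])
for nm,p,z in(("hFL",(246,178),.073),("hFR",(492,230),.073),("hNL",(182,403),.073),("hNR",(487,472),.073),("pinfar",(370,205),.033),("pinnear",(318,437),.033)):
    q=c(*p,z)[:2]-ctr[:2]; print(nm,np.round([q@e,q@n],4))
print("pinmid approx",ctr[:2]-.02*e)
# tool x,y in world
s=manip.observe(); w,x,y,z=s["tool_rot"]; M=R.from_quat([x,y,z,w]).as_matrix(); print(np.round(M,3))
q=[.0]; 
E
```

```text
[[ 0.7048 -0.11    0.073 ]
 [ 0.709  -0.2773  0.073 ]
 [ 0.4275 -0.2798  0.073 ]
 [ 0.4248 -0.1145  0.073 ]]
0.16740989404211315
0.16534443330323806
0.28010527663663354
0.281547476383296
ctr [ 0.56653206 -0.19537459  0.073     ] yaw 0.012435393583872197 0.020899127971524805
hFL [0.0355 0.0644]
hFR [ 0.0342 -0.0651]
hNL [-0.1006  0.0634]
hNR [-0.1009 -0.0823]
pinfar [0.0628 0.0005]
pinnear [-0.0817 -0.0008]
pinmid approx [ 0.54653449 -0.19568662]
[[-0.924  0.383 -0.   ]
 [ 0.383  0.924 -0.001]
 [ 0.    -0.001 -1.   ]]
```

Box centre is (0.5665, -0.195) with yaw about 0.016, and the sizes match to 1–2 mm. I'll turn the tool and go above the grip point, 20 mm nearer than the pin's middle.

```bash
python3 -m inch '[[0,0,0,-0.136,0],[0,0,0,-0.136,0],[0,0,0,-0.136,0],[-0.0235,-0.0545,0,0,0],[-0.0235,-0.0545,0,0,0],[-0.0235,-0.0545,0,0,0],[-0.0235,-0.0545,0,0,0],[-0.0235,-0.0545,0,0,0],[-0.0235,-0.0545,0,0,0],[-0.0235,-0.0545,0,0,0],[-0.0235,-0.0545,0,0,0],[-0.0235,-0.0545,0,0,0],[-0.0235,-0.0545,0,0,0],[-0.0235,-0.0545,0,0,0],[-0.0235,-0.0545,0,0,0],[-0.0235,-0.0545,0,0,0],[0,0,0,0,0],[0,0,0,0,0]]' 20
cat >> h.py <<'E'
def rel():
    s=manip.observe(); w,x,y,z=s["tool_rot"]; M=R.from_quat([x,y,z,w]).as_matrix(); b=np.load("box.npy")
    e=np.array([np.cos(b[2]),np.sin(b[2])]); n=np.array([-e[1],e[0]]); d=s["position"][:2]-b[:2]
    print("t",round(s["time"],2),"box xyz mm",np.round([1e3*(d@e),1e3*(d@n),1e3*s["position"][2]],1),"toolx ang-180-boxyaw deg",round(np.degrees(np.arctan2(M[1,0],M[0,0])-b[2])%360-180,2),"zdir",np.round(M[:,2],3),"F",np.round(s["ft_force"],1),"open",round(s["opening"],3),"grip",round(s["grasp_force"],1))
E
python3 - <<'E'
from h import *
rel(); P=manip.camera_params("wrist"); im=manip.get_image("wrist"); import pickle; pickle.dump(P,open("P.pkl","wb")); cv2.imwrite("pics/w1.png",im)
E
```

```text
time: 2.4
position: [0.5265, -0.1954, 0.2309]
tool_rot: [-0.0, -0.007, 1.0, 0.0]
ft_force: [-0.7, -0.2, -0.4]
opening: 0.5
grasp_force: 0.0
t 2.4 box xyz mm [-40.    0.6 230.9] toolx ang-180-boxyaw deg -0.04 zdir [-0.001  0.001 -1.   ] F [-0.7 -0.2 -0.4] open 0.5 grip 0.0
```

View pics/w1.png

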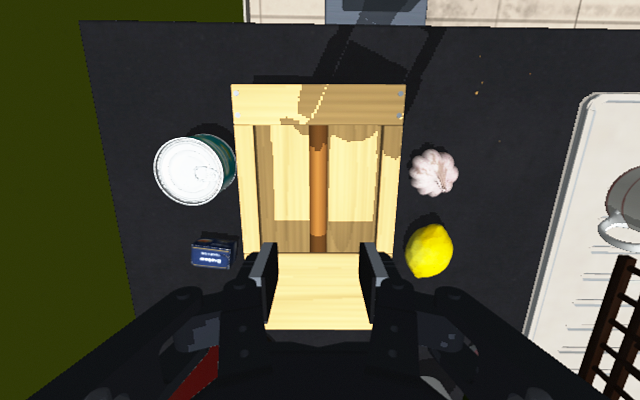

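The wrist view shows the near lip's outer corners at (232,85) and (406,84). The hatch's near edge is at row 125 and its far edge at row 252. The pin's axis is at column 318, and the fingers straddle the pin's line. Next, a check of the numbers.

```bash
python3 - <<'E'
from h import *
import pickle; P=pickle.load(open("P.pkl","rb")); b=np.load("box.npy"); e=np.array([np.cos(b[2]),np.sin(b[2])]); n=np.array([-e[1],e[0]])
for nm,u,v,z in(("NR",232,84.5,.073),("NL",406,84.5,.073),("hn",318,124.5,.073),("hf",318,252,.073),("pin1",318,135,.028),("pin2",318,235,.028)):
    q=onz("wrist",u,v,z,P)[:2]-b[:2]; print(nm,np.round(1e3*np.array([q@e,q@n]),1))
E
```

```text
NR [-139.   -81.7]
NL [-138.9   84.3]
hn [-102.     0.3]
hf [36.8  0.3]
pin1 [-88.8   0.3]
pin2 [35.3  0.3]
```

```bash
python3 -m inch '[[0,0,0.04,0,0],[0,0,0.04,0,0],[0,0,0.04,0,0],[0,0,0.04,0,0],[0,0,0.03,0,0],[0,0,0.018,0,0],[0,0,0.01,0,0],[0,0,0,0,0],[0,0,0,0,-1],[0,0,0,0,-1],[0,0,0,0,-1],[0,0,0,0,-1],[0,0,0,0,-1],[0,0,0,0,-1]]' 20; python3 -c "from h import *; rel()"
```

```text
time: 4.2
position: [0.5273, -0.1956, 0.0143]
tool_rot: [0.001, -0.008, 1.0, -0.0]
ft_force: [-1.5, 3.5, 6.7]
opening: 0.248
grasp_force: 20.8
t 4.2 box xyz mm [-39.3   0.3  14.3] toolx ang-180-boxyaw deg -0.02 zdir [ 0.001 -0.    -1.   ] F [-1.5  3.5  6.7] open 0.248 grip 20.8
```

```bash
python3 -m inch '[[0,0,-0.005,0,-1],[0,0,-0.007,0,-1],[-0.008,0,0,0,-1],[-0.008,0,0,0,-1],[-0.006,0,0,0,-1],[0,0,0,0,-1],[0,0,0,0,-1]]'; python3 - <<'E'
from h import *
rel(); cv2.imwrite("pics/s2.png",cv2.resize(manip.get_image("side")[110:310,260:460],None,fx=3,fy=3)); import pickle; P=manip.camera_params("wrist"); pickle.dump(P,open("P.pkl","wb")); cv2.imwrite("pics/w2.png",manip.get_image("wrist"))
E
```

```text
time: 5.08
position: [0.5486, -0.1953, 0.0251]
tool_rot: [-0.0, -0.008, 1.0, 0.0]
ft_force: [-0.1, 0.3, -0.2]
opening: 0.246
grasp_force: 20.2
t 5.08 box xyz mm [-18.    0.4  25.1] toolx ang-180-boxyaw deg -0.02 zdir [-0.  0. -1.] F [-0.1  0.3 -0.2] open 0.246 grip 20.2
```

View pics/w2.png

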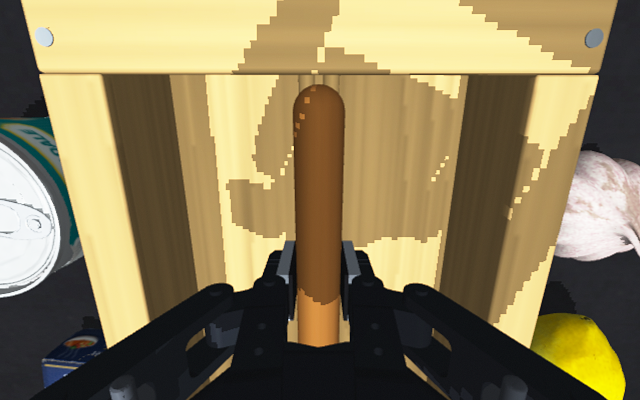

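The pin is held between the pads. Its near tip is at (319,84), now clear of the lip edge at row 74. Tip position next.

```bash
python3 - <<'E'
from h import *
import pickle; P=pickle.load(open("P.pkl","rb")); b=np.load("box.npy"); e=np.array([np.cos(b[2]),np.sin(b[2])]); n=np.array([-e[1],e[0]])
for v,z in((74,.073),(84,.03),(84,.038),(84,.043)):
    q=onz("wrist",319,v,z,P)[:2]-b[:2]; print(z,np.round(1e3*np.array([q@e,q@n]),1))
E
```

```text
0.073 [-101.6    0.3]
0.03 [-102.7    0.4]
0.038 [-101.9    0.4]
0.043 [-101.5    0.4]
```

Slide 6 mm more, then lift slowly so that the far cover's edge tips the pin.

```bash
python3 -m inch '[[-0.003,0,0,0,-1],[-0.003,0,0,0,-1],[0,0,-0.006,0,-1],[0,0,-0.006,0,-1],[0,0,-0.005,0,-1],[0,0,-0.003,0,-1],[0,0,-0.003,0,-1],[0,0,0,0,-1]]'; python3 -c "from h import *; rel()"
```

```text
time: 6.18
position: [0.5546, -0.1952, 0.0482]
tool_rot: [-0.0, -0.008, 1.0, 0.0]
ft_force: [-1.1, -0.5, -3.6]
opening: 0.25
grasp_force: 19.9
t 6.17 box xyz mm [-12.    0.3  48.2] toolx ang-180-boxyaw deg -0.02 zdir [-0.  0. -1.] F [-1.1 -0.5 -3.6] open 0.25 grip 19.9
```

```bash
python3 -m inch '[[0,0,-0.003,0,-1],[0,0,-0.003,0,-1],[0,0,-0.003,0,-1],[0,0,-0.003,0,-1],[0,0,-0.002,0,-1],[0,0,0,0,-1]]'; python3 - <<'E'
from h import *
rel(); import pickle; P=manip.camera_params("wrist"); pickle.dump(P,open("P.pkl","wb")); cv2.imwrite("pics/w3.png",manip.get_image("wrist"))
E
```

```text
time: 6.92
position: [0.5547, -0.1952, 0.0624]
tool_rot: [-0.0, -0.008, 1.0, -0.0]
ft_force: [-0.6, -0.2, -2.4]
opening: 0.249
grasp_force: 19.8
t 6.92 box xyz mm [-11.8   0.3  62.4] toolx ang-180-boxyaw deg -0.02 zdir [-0. -0. -1.] F [-0.6 -0.2 -2.4] open 0.249 grip 19.8
```

View pics/w3.png

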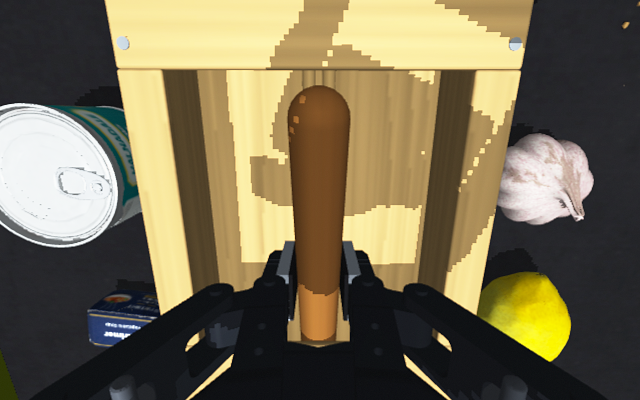

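The pin's near end has come up: it is 62 px wide now against 51 before, with its tip at (319,86). The slope comes from intersecting that ray with the known grip-to-tip length.

```bash
cat >> h.py <<'E'
def slope(v,gx,gz,L=.0845):
    import pickle; P=pickle.load(open("P.pkl","rb")); b=np.load("box.npy"); e=np.array([np.cos(b[2]),np.sin(b[2])])
    o,d=ray("wrist",319,v,P); t=np.linspace(.03,.3,2000)/np.linalg.norm(d); p=o+t[:,None]*d
    X=(p[:,:2]-b[:2])@e; Z=p[:,2]; i=np.argmin(abs(np.hypot(X-gx,Z-gz)-L)+1*(X>gx)); print("tip",X[i],Z[i],"slope",np.degrees(np.arctan2(Z[i]-gz,gx-X[i])))
E
python3 -c "
from h import *
for v in(85,88): slope(v,-.0118,.0764)
im=cv2.imread('pics/w3.png'); P=manip.camera_params('wrist'); f=200/np.tan(np.radians(P['vertical_fov'])/2); print('depth of near end from width',f*.022/62, f*.022/51,'cam z',P['cam_to_world'][2][3])"
```

```text
tip -0.09595725812372656 0.06888112561628598 slope -5.105429930052269
tip -0.09520928518273414 0.0628570499235907 slope -9.222484999775578
depth of near end from width 0.10436789703929449 0.12687861993012273 cam z 0.20525430584283313
```

```bash
cat >> h.py <<'E'
def pinfit(png,gx,gz,lo=30,hi=10,vs=range(130,230,10),thr=None):
    import pickle; P=pickle.load(open("P.pkl","rb")); b=np.load("box.npy"); e=np.array([np.cos(b[2]),np.sin(b[2])]); f=200/np.tan(np.radians(P["vertical_fov"])/2)
    hsv=cv2.cvtColor(cv2.imread(png),cv2.COLOR_BGR2HSV); m=(hsv[...,1]>140)&(hsv[...,0]<16)
    A=[]
    for v in vs:
        r=m[v,260:380]; w=r.sum(); o,d=ray("wrist",319,v,P); p=o+d*f*.022/w; A.append([(p[:2]-b[:2])@e,p[2],w])
    A=np.array(A); k=np.polyfit(A[:,0],A[:,1],1); print(np.round(A,3).tolist()); print("slope deg",np.degrees(np.arctan(-k[0])),"z at grip",np.polyval(k,gx))
E
python3 -c "
from h import *
pinfit('pics/w3.png',-.0118,.0764)"
```

```text
[[-0.078, 0.094, 60.0], [-0.075, 0.094, 59.0], [-0.071, 0.093, 58.0], [-0.067, 0.092, 57.0], [-0.062, 0.089, 55.0], [-0.058, 0.088, 54.0], [-0.054, 0.087, 53.0], [-0.048, 0.084, 51.0], [-0.044, 0.085, 51.0], [-0.038, 0.081, 49.0]]
slope deg 18.50434777208911 z at grip 0.07266478734616336
```

Slope is about 19–20°. I'll lower 2 mm off the cover edge and draw the pin out along its own length.

```bash
python3 -m inch '[[0,0,0.002,0,-1],[0.009,0,-0.0032,0,-1],[0.009,0,-0.0032,0,-1],[0.009,0,-0.0032,0,-1],[0.009,0,-0.0032,0,-1],[0,0,0,0,-1]]';python3 -c "from h import *; rel()"
```

```text
time: 7.72
position: [0.5183, -0.1959, 0.0735]
tool_rot: [0.0, -0.007, 1.0, -0.0]
ft_force: [-0.7, 0.4, -1.2]
opening: 0.249
grasp_force: 20.0
t 7.72 box xyz mm [-48.2   0.2  73.5] toolx ang-180-boxyaw deg -0.04 zdir [ 0. -0. -1.] F [-0.7  0.4 -1.2] open 0.249 grip 20.0
```

```bash
python3 -m inch '[[0.01,0,-0.0035,0,-1],[0.01,0,-0.0035,0,-1],[0.01,0,-0.0035,0,-1],[0.01,0,-0.0035,0,-1],[0.005,0,-0.002,0,-1],[0,0,-0.02,0,-1],[0,0,-0.025,0,-1],[0,0,-0.025,0,-1],[0,0,-0.02,0,-1],[0,0,0,0,-1],[0,0,0,0,-1]]';python3 - <<'E'
from h import *
rel(); cv2.imwrite("pics/s4.png",cv2.resize(manip.get_image("side")[60:310,230:460],None,fx=2.4,fy=2.4)); import pickle; P=manip.camera_params("wrist"); pickle.dump(P,open("P.pkl","wb")); cv2.imwrite("pics/w4.png",manip.get_image("wrist")); 
pinfit("pics/w4.png",-.0932,.19)
E
```

```text
time: 9.1
position: [0.4734, -0.1963, 0.1782]
tool_rot: [-0.001, -0.008, 1.0, 0.0]
ft_force: [-0.5, -0.3, -1.2]
opening: 0.25
grasp_force: 20.0
t 9.1 box xyz mm [-93.1   0.5 178.2] toolx ang-180-boxyaw deg -0.03 zdir [-0.001  0.001 -1.   ] F [-0.5 -0.3 -1.2] open 0.25 grip 20.0
[[-0.16, 0.212, 61.0], [-0.156, 0.209, 59.0], [-0.152, 0.207, 57.0], [-0.148, 0.206, 56.0], [-0.144, 0.205, 55.0], [-0.14, 0.204, 54.0], [-0.135, 0.203, 53.0], [-0.13, 0.199, 51.0], [-0.125, 0.198, 50.0], [-0.12, 0.197, 49.0]]
slope deg 19.577438378660528 z at grip 0.18696095883442132
```

View pics/s4.png

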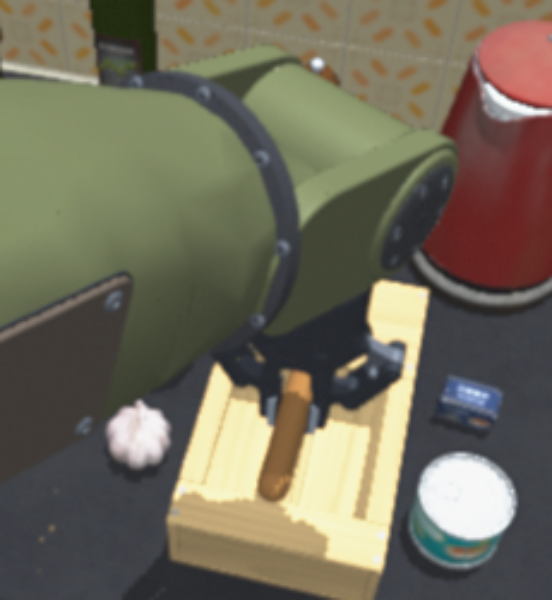

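The pin is wholly out, sloping about 20°, and nothing around has moved. To level it, I'll bring the far end over the far cover and lower until that end rests lightly and the pin turns level in the pads.

```bash
python3 -m inch '[[-0.02,0,0,0,-1],[-0.03,0,0,0,-1],[-0.02,0,0.01,0,-1],[-0.008,0,0.02,0,-1],[0,0,0.02,0,-1],[0,0,0.01,0,-1],[0,0,0.006,0,-1],[0,0,0.006,0,-1],[0,0,0.006,0,-1],[0,0,0.006,0,-1],[0,0,0.006,0,-1],[0,0,0.005,0,-1],[0,0,0.004,0,-1],[0,0,0,0,-1]]';python3 - <<'E'
from h import *
rel();import pickle; P=manip.camera_params("wrist"); pickle.dump(P,open("P.pkl","wb")); cv2.imwrite("pics/w5.png",manip.get_image("wrist")); 
pinfit("pics/w5.png",-.015,.19)
E
```

```text
time: 10.95
position: [0.5518, -0.1953, 0.0799]
tool_rot: [0.0, -0.008, 1.0, 0.0]
ft_force: [-0.8, -0.0, 0.5]
opening: 0.247
grasp_force: 19.8
t 10.95 box xyz mm [-14.7   0.3  79.9] toolx ang-180-boxyaw deg -0.02 zdir [ 0.  0. -1.] F [-0.8 -0.   0.5] open 0.247 grip 19.8
[[-0.08, 0.095, 52.0], [-0.076, 0.091, 50.0], [-0.072, 0.095, 51.0], [-0.067, 0.094, 50.0], [-0.063, 0.092, 49.0], [-0.058, 0.093, 49.0], [-0.053, 0.092, 48.0], [-0.048, 0.091, 47.0], [-0.044, 0.092, 47.0], [-0.037, 0.088, 45.0]]
slope deg 6.225350902902204 z at grip 0.08733503626981301
```

```bash
python3 -m inch '[[0,0,0.003,0,-1],[0,0,0.003,0,-1],[0,0,0.002,0,-1],[0,0,0,0,-1]]';python3 - <<'E'
from h import *
rel();import pickle; P=manip.camera_params("wrist"); pickle.dump(P,open("P.pkl","wb")); cv2.imwrite("pics/w6.png",manip.get_image("wrist")); 
pinfit("pics/w6.png",-.015,.19)
E
```

```text
time: 11.5
position: [0.5517, -0.1953, 0.0719]
tool_rot: [-0.0, -0.008, 1.0, 0.0]
ft_force: [-1.6, 0.3, 1.0]
opening: 0.25
grasp_force: 19.9
t 11.5 box xyz mm [-14.8   0.3  71.9] toolx ang-180-boxyaw deg -0.02 zdir [-0.  0. -1.] F [-1.6  0.3  1. ] open 0.25 grip 19.9
[[-0.08, 0.082, 50.0], [-0.076, 0.08, 49.0], [-0.071, 0.082, 49.0], [-0.067, 0.083, 49.0], [-0.062, 0.082, 48.0], [-0.057, 0.08, 47.0], [-0.053, 0.081, 47.0], [-0.048, 0.083, 47.0], [-0.043, 0.081, 46.0], [-0.037, 0.08, 45.0]]
slope deg 1.1430490936850275 z at grip 0.0805301665649355
```

Level to about 1°. Next I tighten the grip to 60 N and lift 110 mm.

```bash
python3 -m inch '[[0,0,0,0,-1],[0,0,0,0,-1],[0,0,-0.008,0,-1],[0,0,-0.015,0,-1],[0,0,-0.02,0,-1],[0,0,-0.02,0,-1],[0,0,-0.02,0,-1],[0,0,-0.015,0,-1],[0,0,-0.008,0,-1],[0,0,-0.004,0,-1],[0,0,0,0,-1],[0,0,0,0,-1],[0,0,0,0,-1],[0,0,0,0,-1]]' 60;python3 - <<'E'
from h import *
rel();import pickle; P=manip.camera_params("wrist"); pickle.dump(P,open("P.pkl","wb")); cv2.imwrite("pics/w7.png",manip.get_image("wrist")); cv2.imwrite("pics/c7.png",cv2.resize(manip.get_image("scene")[150:300,220:460],None,fx=3,fy=3))
pinfit("pics/w7.png",-.015,.19)
E
```

```text
time: 13.3
position: [0.5517, -0.1953, 0.1819]
tool_rot: [-0.0, -0.008, 1.0, 0.0]
ft_force: [-0.1, -1.2, -1.1]
opening: 0.234
grasp_force: 58.6
t 13.3 box xyz mm [-14.8   0.3 181.9] toolx ang-180-boxyaw deg -0.03 zdir [-0.  0. -1.] F [-0.1 -1.2 -1.1] open 0.234 grip 58.6
[[-0.08, 0.194, 51.0], [-0.076, 0.19, 49.0], [-0.071, 0.192, 49.0], [-0.067, 0.193, 49.0], [-0.062, 0.192, 48.0], [-0.057, 0.19, 47.0], [-0.053, 0.191, 47.0], [-0.048, 0.193, 47.0], [-0.043, 0.191, 46.0], [-0.037, 0.19, 45.0]]
slope deg 2.8225469819610636 z at grip 0.18940544186604527
```

View pics/c7.png

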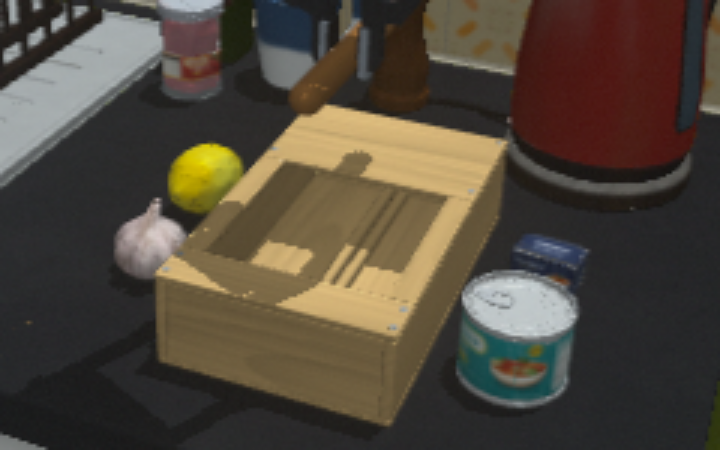

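The hatch is empty. The pin is held level in the gripper at about (330,70), about 11 cm above the box top, and nothing around it has moved. I'm handing in.

```bash
python3 -c "
from rig import manip
print(manip.job_done())"
```

```text
the job is handed in; nothing more can be done
None
```

I tipped the rolling pin, drew it out slantwise through the hatch and handed the job in with the pin held still, level to about 3° and about 11 cm above the box top; I levelled it by resting its far end lightly on the box top, and nothing around the box appeared to move.

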